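Press the wide rivet home on the lantern strip

TASK

Two copper rivets stand proud in their bushings on the brass strip of the steel bench block. With the fingertips, gently press the wide-headed rivet straight down until its head is fully home on its bushing, without ever pulling it up, then draw the hand back well clear, about 10 cm above it. Leave everything else alone: the narrow-headed rivet must stay proud as it is, and do not touch the block, collar, pane, punch or the drum with its crank.

Things in the scene. Friction and masses are not known exactly. Their poses are not given: they have to be found in the camera images.
- rivet_wide_top (a point): Centre of the top of the wide copper rivet head, the one to press: a low flat-topped dome 26 mm across, 6 mm high, on a 7 mm shank. It stands in a dark steel bushing 34 mm across, rim 5 mm above the brass strip; the head's underside starts 7 to 10 mm above that rim. Fully home, the underside lies on the rim and this point is 54 mm above the work surface. z is up.
- rivet_narrow_top (a point): Centre of the top of the narrow copper rivet head, to be left alone: the same shape and height but 14 mm across, in a bushing of the same size. It stands 90 mm from the wide rivet, at the other end of the strip; which end is which varies.
- rivet_wide (a joint): How far the wide rivet is pressed into its bushing, m: starts at 0 to 0.003, 0.010 when fully home, negative if pulled up. It slides only vertically against a steady 3 N friction and stays where it is left. The bushing is sprung: it yields down 1 mm per 5 N, at most 4 mm (20 N), and springs back up with the rivet, so press 1 to 3 mm beyond the home height; keep below 25 N.
- rivet_narrow (a joint): The same for the narrow rivet; it starts between 0 and 0.003 and must not change.
- block: Fixed steel bench block, 70 x 160 x 40 mm (x, y, z), with a brass strip 44 x 150 x 3 mm along the middle of its top, so that the strip's top is 43 mm above the work surface. Origin at the centre of its underside; its y axis runs along the strip, and the rivets stand at y = +45 and -45 mm.
- collar_center (a point): Centre of the loose brass lantern collar, a ring 90 mm across, 35 mm high, wall 9 mm. Bystander.
- pane_center (a point): Centre of the loose orange glass pane lying flat, 130 x 90 x 5 mm. Bystander.
- punch_center (a point): Centre of the loose upright steel rivet punch, 80 mm high, 32 mm across its foot and 26 mm at the top. Bystander.
- drum_stand: Fixed wooden stand of the rolling drum, 305 x 130 x 160 mm; origin at the centre of its underside, drum axis along its x, 120 mm up. The drum is 100 mm across; the cast iron crank is on its -x end, reaching 250 mm from the origin, with a grip 24 mm across on a 70 mm crank radius (up to 205 mm above the bench). Bystander.
- drum (a joint): Drum and crank angle, rad: 0 with the crank pointing up, growing as the crank goes from up towards -y. Must not be turned.

How it is judged:
By the outcome, as a careful person would: the job done as asked, in the order asked, and still so for the second after the job is handed in, with the robot touching nothing.
It also fails if it takes over 32 s, if anything falls off the work surface, if the arm or the gripper's body presses on something with over 40 N, if the wrist force passes 120 N, or if a joint passes its speed limit or range.

ROBOT

A 6-joint arm with a two-finger parallel gripper is mounted at the origin on the work surface. World frame = base frame: x ahead of the robot, y to its left, z up, the work surface at z = 0. Lengths are in mm, angles in degrees, forces in N, time in s.
With the tool pointing down it reaches from about 325 to 925 mm from the base axis. Payload 3.1 kg.
Tool frame: the origin (TCP) lies at the very end of the fingers, on their centre line; the grasp point (between the pads) lies grasp_offset behind it (grasp_offset is the distance from the TCP to the grasp point, in mm); z points along the fingers, x is the direction in which the jaws open and shut, and the axes are right-handed (so a half turn about z gives the same grasp; the last joint's range is limited). The gripper opens to 85 mm and grips with 20 to 120 N. Pads are 22 mm wide; open, the fingers measure 114 mm over their backs; the gripper's body (76 mm by 85 mm) begins 54 mm behind the grasp point. The pads swing forward as they close: fully open they stand 13 mm farther back than shut.
Start: joints at [60.264, 12.427, 92.441, -0, 75.132, -6.429], TCP at [247.279, 574.014, 231.3] pointing down, gripper open.
Joint ranges: [-157.48, 157.48], [-44.54, 120.13], [17.64, 146.25], [-64.5, 244.5], [7.68, 150.69], [-147.95, 147.95]. Speed limits (degrees/s): [159.86, 159.86, 180, 180, 180, 180].

INTERFACE

Orientations are given as [roll, pitch, yaw] about the fixed x, y, z axes, in that order (R = Rz(yaw) Ry(pitch) Rx(roll)).
In Python, from station import * gives the robot as it stands. Calls block until the motion is done:
- goto(position, orientation): joint-space move of the TCP to a pose.
- move_l(position, attitude=None, speed=150): straight line of the TCP; attitude=None keeps the orientation; speed is the mean speed in mm/s.
- move_j(angles): joint-space move.
- grip(opening, squeeze=None): finger opening in mm; squeeze is the grip in N (None keeps the last); returns when the fingers have stopped.
- wait(seconds).
- solve_ik(position, orientation): joint angles nearest the present ones, or None.
- get_obs(): the state.
- get_image(name): name is "scene" or "top"; returns the picture (384x512x3 uint8, red, green, blue); there is no depth.
- get_calibration(name): a dict with "fx", "fy", "cx", "cy" (pixels), "D" ([k1, k2, p1, p2, k3] as OpenCV has them; the pictures are not rectified), "R" (3x3) and "t" (3): a world point X has camera coordinates R X + t. Camera axes: x right, y down, z forward; pixel columns grow to the right and rows downward; lengths in mm; the calibration is good to about 2 mm. A picture is of the moment at which its call begins. get_calibration takes no time and is no camera call.
A pose or a line that the arm cannot do raises Unreachable and nothing moves.
- sign_off(): hands the job in, once; it reports no verdict.
Trained networks look in the newest picture that a camera, given by its name, has taken for a name from the list of things; names that differ only in an ending like _2 or _b are one class to them, and where a whole thing is asked for, a point or a joint stands for the part that bears it (a point fixed in the world has none). Each returns a list of dicts, best first, with "score" (0 to 1); they miss things now and then, are a little off and sometimes report something else, mostly with a low value. They report only what shows in the picture. A call takes as long as a camera call.
- spot_in(name, camera): "extent" ([centre column, centre row, width, height] in pixels, round what is visible of it).
- regions_of(name, camera): "region" (384x512 bool, what is visible of it) and "extent" ([centre column, centre row, width, height] in pixels, round what is visible of it).
The state is a dict: "t": time; "joint_pos": joint angles; "qvel": joint speeds; "effort": joint torques, N m; "tcp_pos": TCP position; "ee_rot": TCP orientation; "wrist_force": force on the tool from outside, world axes, zero at the start; "moment": the same for the moment, N m; "grip_width": finger opening in mm.
Only numpy, scipy, OpenCV 4.12 (cv2) and the standard library are available. Lean on these libraries where they do the work, as an engineer would, in place of code of your own. Each camera call takes 0.05 s, during which the arm holds its last target.

## Working session

There is one attempt and no reset: what is moved stays moved. The work goes in short steps, each a Python script; the robot and the scene stay as the last script left them, time stands still between calls to the robot, and variables do not carry over. Pictures are saved under pics/ and viewed, and the job is handed in when it is done.

```bash
mkdir -p pics; python3 - <<'E'
from station import *
import cv2,numpy as np
for c in ("scene","top"):
    im=get_image(c); cv2.imwrite(f"pics/{c}0.png",im[:,:,::-1])
    k=get_calibration(c); print(c,{a:np.round(b,3).tolist() for a,b in k.items()})
    for n in ("rivet_wide_top","rivet_narrow_top","block","punch_center"):
        print(n,[(round(d['score'],2),np.round(d['extent'],1).tolist()) for d in spot_in(n,c)][:3])
o=get_obs();print(o)
try: print(grasp_offset)
except Exception as e: print(e)
E
```

```text
scene {'fx': 424.245, 'fy': 424.245, 'cx': 251.975, 'cy': 187.999, 'D': [-0.149, 0.0, 0.0, 0.0, 0.0], 'R': [[0.419, 0.908, 0.009], [0.519, -0.232, -0.823], [-0.745, 0.349, -0.568]], 't': [-231.772, -242.385, 1682.689]}
rivet_wide_top []
rivet_narrow_top [(0.7, [85.0, 209.7, 57.1, 124.6])]
block [(0.9, [234.4, 192.3, 56.2, 28.0])]
punch_center [(0.64, [213.0, 255.7, 10.8, 32.7])]
top {'fx': 407.099, 'fy': 407.099, 'cx': 258.798, 'cy': 197.539, 'D': [-0.017, 0.0, 0.0, 0.0, 0.0], 'R': [[0.015, -1.0, 0.007], [-0.998, -0.016, -0.063], [0.064, -0.006, -0.998]], 't': [-48.618, 599.684, 1268.57]}
rivet_wide_top [(0.38, [243.0, 222.2, 7.8, 6.5])]
rivet_narrow_top []
block [(0.93, [256.2, 227.1, 56.6, 37.9]), (0.71, [217.9, 151.4, 26.2, 26.9])]
punch_center [(0.57, [310.6, 149.1, 13.0, 10.9])]
{'t': 0.5, 'joint_pos': array([ 6.02650202e+01,  1.24303185e+01,  9.24418057e+01, -1.20819252e-03,
        7.51313660e+01, -6.42697295e+00]), 'qvel': array([ 0.10333748, -0.10144028, -0.21019953, -0.12842741, -0.01269394,
       -0.06141079]), 'effort': array([-2.94189740e-04, -3.96395659e+01, -3.03836095e+01, -2.21427017e-04,
        2.26118602e-03, -1.95983390e-06]), 'tcp_pos': array([247.26722581, 574.01097553, 231.2619487 ]), 'ee_rot': array([1.79999230e+02, 3.59896512e-03, 6.66923032e+01]), 'wrist_force': array([-0.37910308,  0.26074311, -0.10010389]), 'moment': array([ 0.04566504, -0.0113762 , -0.00379737]), 'grip_width': 85.4618243589742}
18.700000000000003
```

```bash
python3 - <<'E'
import cv2,numpy as np
a=cv2.imread('pics/top0.png');b=cv2.imread('pics/scene0.png')
cv2.imwrite('pics/topcrop.png',cv2.resize(a[195:260,210:300],None,fx=8,fy=8,interpolation=cv2.INTER_CUBIC))
cv2.imwrite('pics/scenecrop.png',cv2.resize(b[165:225,190:280],None,fx=8,fy=8,interpolation=cv2.INTER_CUBIC))
E
```

```text
(no output)
```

View pics/top0.png

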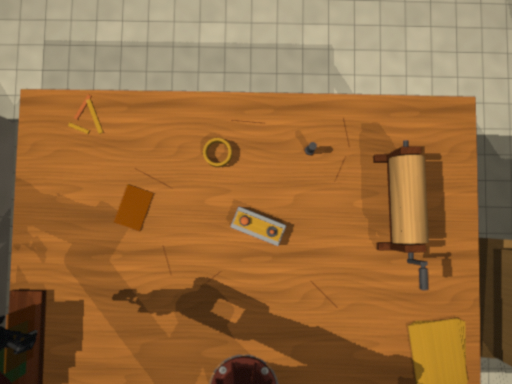

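View pics/scene0.png

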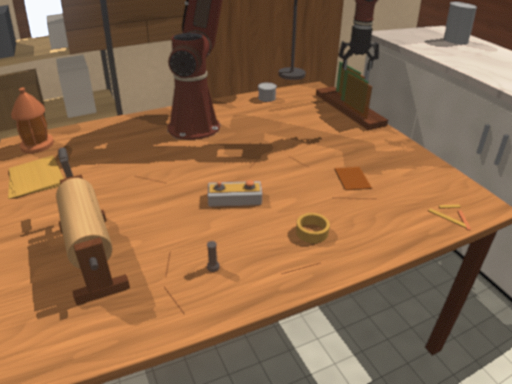

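View pics/topcrop.png

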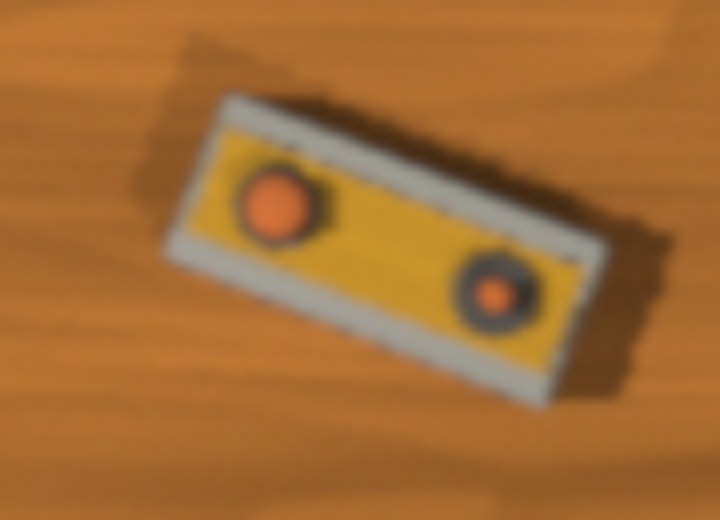

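View pics/scenecrop.png

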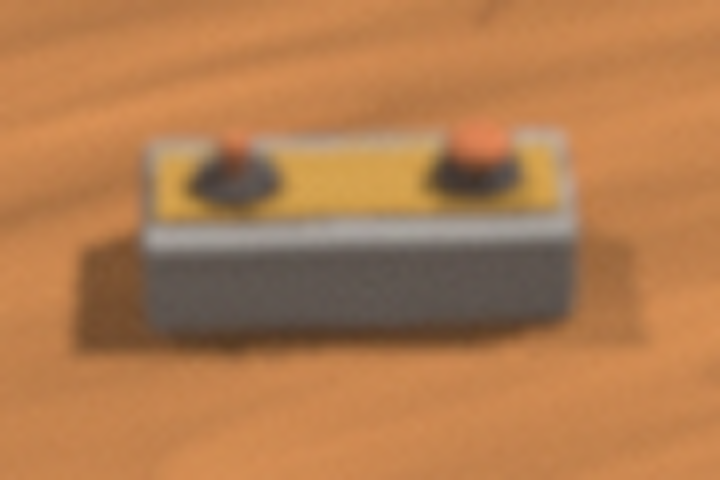

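The top view shows the wide rivet at about (244, 220) and the narrow one at (271, 232). In the scene view the wide one is at (250, 182). The "rivet_narrow" hit in the scene view was the drum, so I'm ignoring it. Next I'll segment by colour and triangulate.

```bash
cat > h.py <<'E'
import cv2,numpy as np
from station import *
def K(k): return np.array([[k['fx'],0,k['cx']],[0,k['fy'],k['cy']],[0,0,1.]])
def ray(c,px):
    k=get_calibration(c); R=np.array(k['R']);t=np.array(k['t'])
    p=cv2.undistortPoints(np.array([[px]],float),K(k),np.array(k['D'],float))[0,0]
    return -R.T@t, R.T@np.array([p[0],p[1],1.])
def atz(c,px,z):
    o,d=ray(c,px); return o+d*(z-o[2])/d[2]
def proj(c,X):
    k=get_calibration(c); return cv2.projectPoints(np.array([X],float),cv2.Rodrigues(np.array(k['R']))[0],np.array(k['t'],float),K(k),np.array(k['D'],float))[0].ravel()
def copper(im,r):
    x0,x1,y0,y1=r; h=cv2.cvtColor(np.ascontiguousarray(im[y0:y1,x0:x1]),cv2.COLOR_RGB2LAB).astype(float)
    w=np.clip(h[...,1]-150,0,None)
    ys,xs=np.mgrid[y0:y1,x0:x1]; return (w*xs).sum()/w.sum(),(w*ys).sum()/w.sum(),w.sum()
E
python3 - <<'E'
from h import *
a=cv2.imread('pics/top0.png')[:,:,::-1];b=cv2.imread('pics/scene0.png')[:,:,::-1]
tw=copper(a,(236,252,214,228));tn=copper(a,(264,280,225,239))
sw=copper(b,(243,258,178,189));sn=copper(b,(214,226,179,190))
print(tw,tn,sw,sn)
for z in (62,):
    w=atz('top',tw[:2],z);n=atz('top',tn[:2],z);print(z,w,n,np.linalg.norm(w-n))
    ws=atz('scene',sw[:2],z);ns=atz('scene',sn[:2],z);print(z,ws,ns,np.linalg.norm(ws-ns))
    print(np.degrees(np.arctan2(*(w-n)[1::-1])))
o1,d1=ray('top',tw[:2]);o2,d2=ray('scene',sw[:2])
s=np.linalg.lstsq(np.c_[d1,-d2],o2-o1,rcond=None)[0];print(o1+d1*s[0],o2+d2*s[1])
# block outline: top corners
r=regions_of('block','top')[0]['region'].astype(np.uint8)
m=cv2.minAreaRect(cv2.findNonZero(r));print(m, atz('top',m[0],40))
E
```

```text
(np.float64(243.8865671641791), np.float64(220.43880597014925), np.float64(335.0)) (np.float64(271.3666666666667), np.float64(231.45), np.float64(60.0)) (np.float64(249.61006289308176), np.float64(181.8930817610063), np.float64(159.0)) (np.float64(219.1818181818182), np.float64(182.0909090909091), np.float64(11.0))
62 [527.0268343    5.25044532  62.        ] [494.85064708 -78.9256063   62.        ] 90.11611780870875
62 [531.39544513   1.77679529  62.        ] [495.76153916 -80.60194569  62.        ] 89.75540217328157
69.08070868378994
[527.0514009    5.35783096  58.41732864] [526.47710176   4.0404897   58.37390514]
((257.13018798828125, 225.3875732421875), (53.76923370361328, 24.15384864807129), 22.61986541748047) [512.49493277 -35.38458805  40.        ]
```

```bash
python3 - <<'E'
from h import *
W=[527.,4.7]; ori=[180,0,-21]
grip(0,20)
goto([*W,160],ori)
move_l([*W,85],speed=100)
wait(0.3)
o=get_obs();print(o['t'],o['tcp_pos'],o['ee_rot'],o['wrist_force'],o['grip_width'])
for c,(x0,x1,y0,y1) in {'scene':(190,290,120,225),'top':(200,300,190,260)}.items():
    im=get_image(c); cv2.imwrite(f"pics/{c}1.png",cv2.resize(im[y0:y1,x0:x1,::-1],None,fx=5,fy=5,interpolation=cv2.INTER_CUBIC))
    p=proj(c,[*W,85]); print(c,p,(p-[x0,y0])*5)
E
```

```text
4.7917 [527.4847965    4.63095242  85.64697388] [-1.79982287e+02 -6.94452328e-02 -2.10044566e+01] [-0.66717377 -0.86280317  0.11247279] 0.2927702097251155
scene [249.93773137 174.38561387] [299.68865684 271.92806936]
top [243.84086342 220.39426477] [219.2043171  151.97132383]
```

View pics/scene1.png

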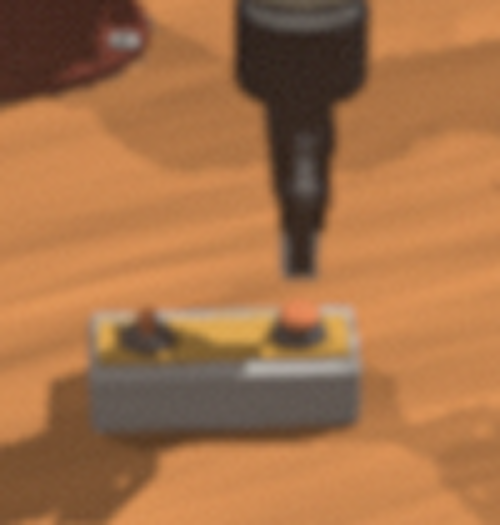

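View pics/top1.png

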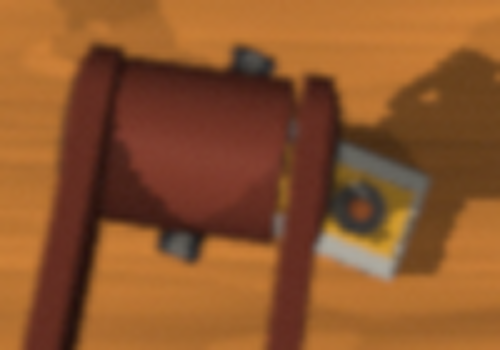

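In the scene view the shut fingertips end at crop (299, 275), directly above the copper head at (299, 313). Now I'll press in small steps and watch the force.

```bash
python3 - <<'E'
from h import *
W=[527.,4.7]
f0=get_obs()['wrist_force'][2]
move_l([*W,68],speed=60)
for z in [66,64,62,60,58,56,55,54,53.3,52.7,52.1,51.5]:
    move_l([*W,z],speed=20); wait(0.12)
    o=get_obs(); f=o['wrist_force'][2]-f0; print(round(o['t'],2),z,np.round(o['tcp_pos'],2),round(f,2),np.round(o['wrist_force'],1))
    if f>11 : break
E
```

```text
5.69 66 [527.21   4.67  66.22] -0.24 [ 0.4 -0.4 -0.3]
6.06 64 [526.96   4.71  63.98] -0.96 [ 0.4 -0.6 -1. ]
6.42 62 [526.96   4.72  61.95] 0.99 [-0.8  0.2  0.9]
6.79 60 [527.37   4.66  60.29] 1.9 [ 0.4 -0.3  1.8]
7.16 58 [527.36   4.67  58.16] 2.87 [ 0.7 -0.2  2.8]
7.53 56 [527.33   4.66  56.06] 2.33 [1.8 0.7 2.3]
7.89 55 [527.3    4.66  55.12] 1.97 [2.1 1.  1.9]
8.26 54 [527.15   4.68  54.09] 3.38 [ 1.5 -0.6  3.3]
8.62 53.3 [527.12   4.68  53.35] 2.73 [ 2.5 -0.2  2.7]
8.99 52.7 [527.13   4.66  52.91] 5.04 [ 1.1 -0.2  5. ]
9.36 52.1 [527.16   4.67  52.55] 6.69 [0.9 0.2 6.6]
9.72 51.5 [527.19   4.65  52.22] 7.7 [-0.  -0.1  7.6]
```

The force holds at about 3 N while the rivet slides, then rises from about 53.3 mm, which is the home stop. I'll press a little further for margin, then retreat and check.

```bash
python3 - <<'E'
from h import *
W=[527.,4.7]
for z in [50.9,50.3,49.9]:
    move_l([*W,z],speed=20); wait(0.15)
    o=get_obs(); f=o['wrist_force'][2]; print(round(o['t'],2),z,np.round(o['tcp_pos'],2),round(f,2))
    if f>11 or o['tcp_pos'][2]<51.4: break
wait(0.3); o=get_obs(); print(np.round(o['tcp_pos'],2),o['wrist_force'])
move_l([*W,60],speed=20)
move_l([*W,156],speed=100); wait(0.4)
o=get_obs(); print(round(o['t'],2),np.round(o['tcp_pos'],2),np.round(o['wrist_force'],2))
im=get_image('scene');cv2.imwrite('pics/scene2.png',cv2.resize(im[165:225,190:280,::-1],None,fx=8,fy=8,interpolation=cv2.INTER_CUBIC))
b=cv2.imread('pics/scene0.png')[:,:,::-1]
for i in (b,im): print(copper(i,(243,258,178,189)),copper(i,(214,226,179,190)))
for z in (54,61.5): print(z,proj('scene',[*W,z]))
E
```

```text
10.12 50.9 [527.19   4.67  51.87] 10.27
10.53 50.3 [527.22   4.67  51.54] 11.49
[527.21   4.67  51.53] [-1.40891423 -0.17668146 10.48920784]
12.97 [526.85   4.7  155.71] [-0.1  -0.35 -1.17]
(np.float64(249.61006289308176), np.float64(181.8930817610063), np.float64(159.0)) (np.float64(219.1818181818182), np.float64(182.0909090909091), np.float64(11.0))
(np.float64(249.6060606060606), np.float64(184.46212121212122), np.float64(132.0)) (np.float64(219.0625), np.float64(181.9375), np.float64(16.0))
54 [249.87701377 183.15484601]
61.5 [249.89152478 181.05551072]
```

View pics/scene2.png

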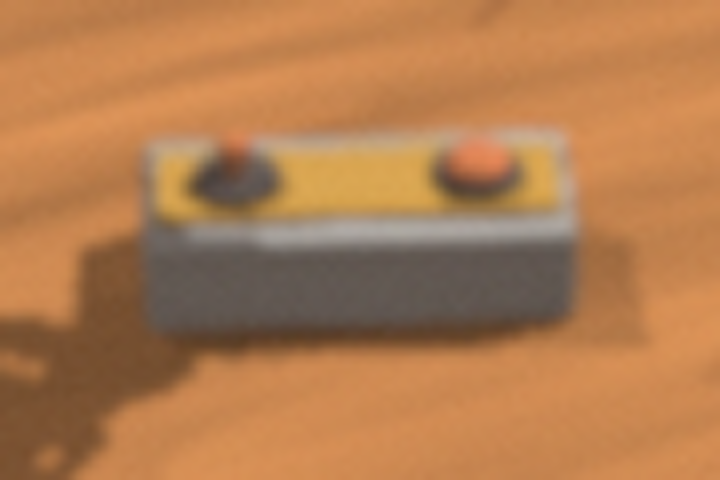

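The picture shows the wide head at crop (480, 160), now seated on its bushing. It dropped about 2.6 px, or roughly 9 mm. The narrow head at (236, 145) hasn't moved.

```bash
python3 - <<'E'
from station import *
print(sign_off()); print(get_obs()['t'])
E
```

```text
the job is handed in; nothing more can be done
None
the job is handed in; nothing more can be done
```

I pressed the wide rivet home with the shut fingertips, drew the hand back to about 102 mm above it and handed the job in at about 13 s of the 32 s allowed.

- **Wide rivet:** the force stayed at about 3 N while it slid, then rose from about 53.3 mm, as expected at the home stop. I pressed on to 51.5 mm, about 2.5 mm past home height, with at most 11.5 N. In the last picture its head sits on the bushing, about 9 mm lower than at the start.
- **Narrow rivet:** it appears unchanged, within about 0.2 px, in the last picture.
- **Other objects:** the arm's path kept well away from the collar, pane, punch and drum. I did not check each of them again at the end.
- **Disagreements:** the "rivet_narrow" detection in the scene view was really the drum, so I located the rivets by colour instead. At 11.5 N the tip was about 0.2 mm lower than the given spring rate predicts, which is within the force noise.

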